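Load an offcut into the drilling jig over its ramp and lip

ROBOT

A 6-joint arm with a two-finger parallel gripper is mounted at the origin on the work surface; the furniture and walls round the work are solid. World frame = base frame: x ahead of the robot, y to its left, z up, the work surface at z = 0. Lengths are in m, angles in rad, forces in N, time in s.
With the tool pointing down it reaches from about 0.35 to 0.925 m from the base axis. Payload 6.4 kg.
Tool frame: the origin (TCP) lies on the centre line of the jaws, within the pads' length; the fingertips stand 8 mm ahead of it and the grasp point (between the pads) lies 11 mm behind it (ctrl.finger_overhang is the distance from the TCP to the fingertips, in m); y points along the fingers, x is the direction in which the jaws open and shut, and the axes are right-handed (so a half turn about y gives the same grasp; the last joint's range is limited). The gripper opens to 85 mm and grips with 20 to 120 N. Pads are 22 mm wide; open, the fingers measure 114 mm over their backs; the gripper's body (76 mm by 85 mm) begins 54 mm behind the grasp point. The pads swing forward as they close: fully open they stand 13 mm farther back than shut.
Start: joints at [-1.475, 0.245, 1.558, -0, 1.339, -0.174], TCP at [0.173, -0.626, 0.239] pointing down, gripper open.
Joint ranges: [-3.13, 3.13], [-1.02, 2.26], [0.13, 2.54], [-0.95, 4.09], [0.21, 2.88], [-2.74, 2.74]. Speed limits (rad/s): [2.57, 2.57, 3.14, 3.14, 3.14, 3.14].

INTERFACE

Orientations are given as a rotation vector (axis times angle).
In Python, from station import ctrl gives the robot as it stands.
- The arm moves only by the tool play_rows, never from a script. Its argument "plan" is a list of rows, each a list of 3 entries, a list of its own where there are three numbers: the turn, a rotation vector about the world's x, y, z in degrees, then the shift along the world's x, y, z in mm, then the closure, from -1 (fully open) to 1 (shut). A call has 1 to 8 rows; each row shifts and turns the commanded pose from where the row before left it; what a row does not reach is not made up. A row lasts 1/12 s, in which the tool goes at most 41.7 mm and 7.16 degrees, less where a joint would pass 70% of its speed; a pose out of reach is approached as far as the arm can. A call with a gripper value outside its range is refused whole. The fingers move at their own pace and stop on an object; the grip force is fixed at half the most. Time passes only in rows, so rows that do not move let the fingers close. It gives the time, the measured TCP pose, the force and the opening at its end, in the units of the state.
- ctrl.get_state(): the state, without advancing time (a new reading comes with each control period).
- ctrl.grab_frame(name): name is "scene" or "side" or "wrist"; returns the picture (480x640x3 uint8, red, green, blue); there is no depth.
- ctrl.camera_model(name): a dict with "fx", "fy", "cx", "cy" (pixels), "R" (3x3) and "t" (3): a world point X has camera coordinates R X + t. Camera axes: x right, y down, z forward; pixel columns grow to the right and rows downward; lengths in m; the calibration is good to about 2 mm. A picture is of the moment at which its call begins: read the wrist's pose just before it. camera_model takes no time and is no camera call; for the wrist camera it gives the pose at the moment of the call.
- ctrl.job_done(): hands the job in, once; it reports no verdict.
The state is a dict: "t": time; "joint_positions": joint angles; "qd": joint speeds; "joint_torque": joint torques, N m; "position": TCP position; "tcp_rot": TCP orientation; "wrist_force": force on the tool from outside, world axes, zero at the start; "ft_torque": the same for the moment, N m; "grip_width": finger opening in m.
Only numpy, scipy, OpenCV 4.12 (cv2) and the standard library are available. Lean on these libraries where they do the work, as an engineer would, in place of code of your own. Each camera call takes 0.05 s, during which the arm holds its last target.

TASK

Load the loose wooden offcut into the drilling jig: set it lengthwise before the ramp, then slide it up the ramp and over the lip (do not carry it through the air into the jig) so that it drops into the nest under the steel bush plate. Press it home against the brass screw of the adjustable end stop, found by feel, with a light, steady push of about 6 N for half a second; the stop is only held by friction and has been set, so do not ram it or shift it. Then let go and back off.

Things in the scene. Friction and masses are not known exactly. Their poses are not given: they have to be found in the camera images.
- work: Plain light wooden offcut, a solid block 40 mm wide (its x) by 85 mm long (its y) by 30 mm high (its z), about 0.13 to 0.25 kg, loose on the bench. Origin: centre of its underside, z up. Its two ends are alike.
- jig: Drilling jig screwed to the bench, about 210 mm long and 76 mm wide: plywood base, aluminium side guides. Origin: on the bench (z = 0), mid channel, at the back edge of the lip; x is the loading direction (in, away from the ramp foot), y left, z up. Behind the lip (x > 0) the nest floor lies 8 mm high, 5 mm lower than the lip, which keeps the work from backing out.
- ramp: Wooden ramp with lip, fixed to the jig, 74 mm wide; origin and axes as the jig. It rises from the bench at x = -72 mm to 13 mm height at x = -8 mm; the lip's top is flat, 13 mm high, from x = -8 to 0 mm, and drops square to the nest floor there. The near end of the work can hang on a pusher by friction; backing off lets it drop. Pressing down on it wastes push in friction.
- mouth (a point): Point on the lip's back edge, mid channel, 13 mm high. From 12 mm before it inwards the channel is 43.5 mm wide between side guides whose tops are 20 mm above the bench; over the 48 mm before that the guides flare outward to about 60 mm at the ramp.
- plate (a point): Centre of the underside of the steel bush plate that bridges the channel, 44 mm above the bench; the plate spans 58 to 88 mm from the jig's origin along its x and is 68 mm wide; its brass bushes reach 59 mm above the bench.
- stop: Adjustable grey end stop block, 18 mm thick, 40 mm wide, black thumb screw on top, behind the bush plate. Origin: foot of its face toward the ramp, mid channel, 108 to 112 mm from the jig's origin along x; axes as the jig's. It is held by friction only and slides above about 24 N; contact is hard, without spring. The work meets not the block but its contact screw.
- screw_axis (a point): Where the stop's brass contact screw (head 14 mm across) comes out of the block's face, mid channel, 25.5 mm above the bench. Its head stands out from the face toward the ramp by some 3 to 18 mm, set anew each time and not measured: it must be found by feel. With the work against it the work's near end is 5 to 24 mm behind the lip, its top 38 mm high.

How it is judged:
By the outcome, as a careful person would: the job done as asked, in the order asked, and still so for the second after the job is handed in, with the robot touching nothing.
It also fails if it takes over 69 s, if anything falls off the work surface, if the arm or the gripper's body presses on something with over 40 N, if the wrist force passes 120 N, or if a joint passes its speed limit or range.

## Working session

There is one attempt and no reset: what is moved stays moved. The work goes in short steps, Python scripts to look and compute and a tool call to move; the robot and the scene stay as the last step left them, time stands still between calls to the robot, and variables do not carry over. Pictures are saved under pics/ and viewed, and the job is handed in when it is done.

Besides the shell and the picture viewer there is one more tool, called after ">>>" as name([rows], argument=value, ...), one row to a line, values as JSON. play_rows: Moves the arm, as the interface text tells. Its arguments: {"type":"object","properties":{"plan":{"type":"array","items":{"type":"array"}}},"required":["plan"]}

```bash
mkdir -p pics; ls
python3 - <<'E'
from station import ctrl
import cv2
s=ctrl.get_state();print(s)
for n in ["scene","side","wrist"]:
    m=ctrl.camera_model(n);print(n,m)
    cv2.imwrite(f"pics/{n}0.png",ctrl.grab_frame(n)[:,:,::-1])
print(ctrl.finger_overhang)
E
```

```text
pics
{'t': 0.0, 'joint_positions': array([-1.47510555e+00,  2.45801853e-01,  1.55907043e+00, -5.01561164e-05,
        1.33867685e+00, -1.74096423e-01]), 'qd': array([ 0.0008959 , -0.00057139,  0.00044345, -0.00030044, -0.00044332,
       -0.00042205]), 'joint_torque': array([-1.44529909e-03, -4.29506671e+01, -3.26133013e+01, -1.83602683e-04,
        5.31790633e-03,  6.43284508e-06]), 'position': array([ 0.17318371, -0.62592029,  0.23815779]), 'tcp_rot': array([-1.32338485,  1.00910891, -1.0068386 ]), 'wrist_force': array([-0.91728907, -0.5351536 ,  0.28911319]), 'ft_torque': array([-0.01728327, -0.00505341,  0.05337828]), 'grip_width': 0.08565085039316978}
scene {'fx': 434.5891780964976, 'fy': 434.5891780964976, 'cx': 314.2721790888796, 'cy': 235.44524890234163, 'R': array([[ 0.82240217, -0.56859024,  0.01896868],
       [-0.41748169, -0.62581975, -0.6588313 ],
       [ 0.38647602,  0.53390521, -0.75205153]]), 't': array([-0.55882364,  0.15470508,  0.78917236])}
side {'fx': 612.6469282417147, 'fy': 612.6469282417147, 'cx': 318.7925764604755, 'cy': 236.21903174509976, 'R': array([[-0.95788037, -0.28665229, -0.017195  ],
       [-0.1406213 ,  0.52042444, -0.8422494 ],
       [ 0.25038142, -0.80435618, -0.53881377]]), 't': array([0.45051844, 0.2193779 , 0.58546577])}
wrist {'fx': 421.2029212863634, 'fy': 421.2029212863634, 'cx': 325.0007408549841, 'cy': 243.42243653873348, 'R': array([[ 2.66710368e-01, -9.63776308e-01, -8.99047425e-04],
       [-9.25165220e-01, -2.56286511e-01,  2.79975964e-01],
       [-2.70064615e-01, -7.38407250e-02, -9.60006589e-01]]), 't': array([-0.64891147, -0.03654553,  0.37880266])}
0.008
```

View pics/scene0.png

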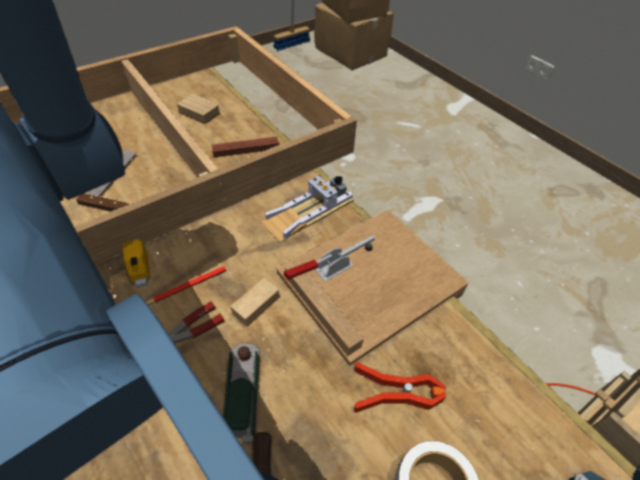

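View pics/side0.png

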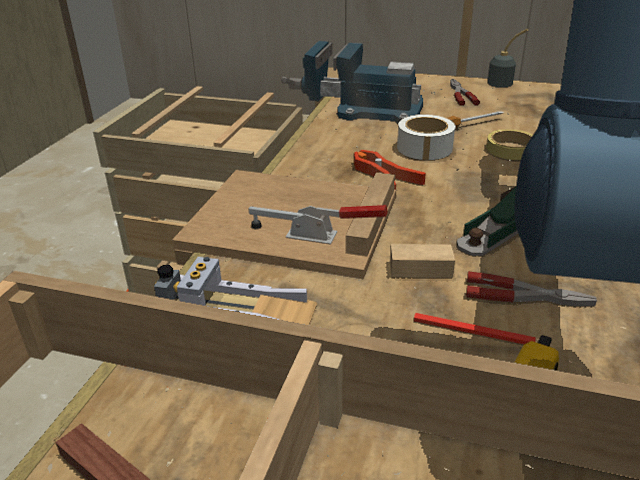

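View pics/wrist0.png

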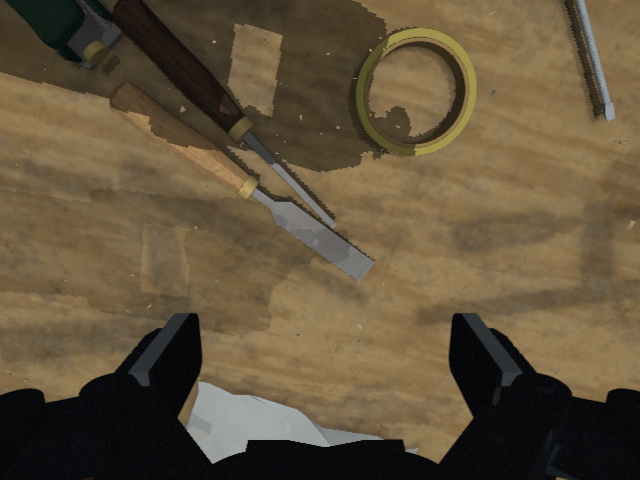

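The loose block is at scene (255,300) and side (421,262). The jig is at scene (310,205) and side (235,290), between a wooden frame wall and a raised board. I'll enlarge both.

```bash
cat > h.py <<'E'
import numpy as np, cv2
from station import ctrl
def ray(m,u,v):
    d=np.array([(u-m['cx'])/m['fx'],(v-m['cy'])/m['fy'],1]);R=np.array(m['R']);return -R.T@m['t'],R.T@d
def onz(m,u,v,z):
    c,d=ray(m,u,v);return c+d*(z-c[2])/d[2]
def proj(m,X):
    p=np.array(m['R'])@np.array(X)+m['t'];return np.array([m['fx']*p[0]/p[2]+m['cx'],m['fy']*p[1]/p[2]+m['cy']])
def crop(src,dst,x0,y0,x1,y1,k):
    i=cv2.imread(src)[y0:y1,x0:x1];i=cv2.resize(i,None,fx=k,fy=k,interpolation=cv2.INTER_CUBIC)
    for x in range((x0//10+1)*10,x1,10):
        cv2.line(i,((x-x0)*k,0),((x-x0)*k,6 if x%50 else 16),(0,0,255),1)
        if x%50==0: cv2.putText(i,str(x),((x-x0)*k,28),0,.45,(0,0,255),1)
    for y in range((y0//10+1)*10,y1,10):
        cv2.line(i,(0,(y-y0)*k),(6 if y%50 else 16,(y-y0)*k),(0,0,255),1)
        if y%50==0: cv2.putText(i,str(y),(18,(y-y0)*k+4),0,.45,(0,0,255),1)
    cv2.imwrite(dst,i)
E
python3 - <<'E'
from h import *
crop('pics/side0.png','pics/side0a.png',140,235,340,335,4)
crop('pics/side0.png','pics/side0b.png',370,220,480,300,7)
crop('pics/scene0.png','pics/scene0a.png',220,165,370,320,5)
E
```

```text
(no output)
```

View pics/side0a.png

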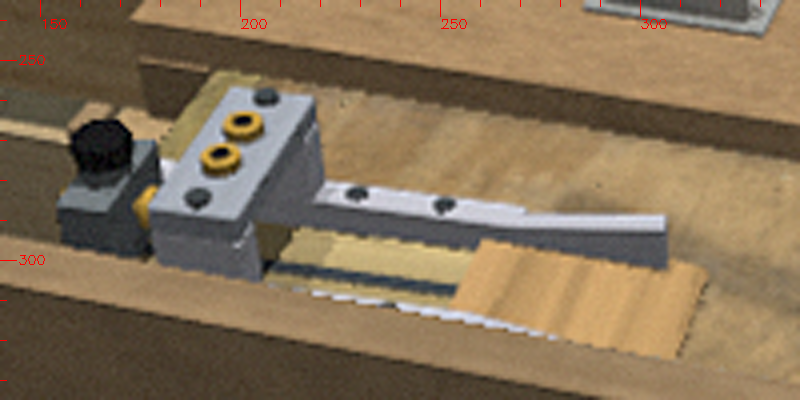

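View pics/side0b.png

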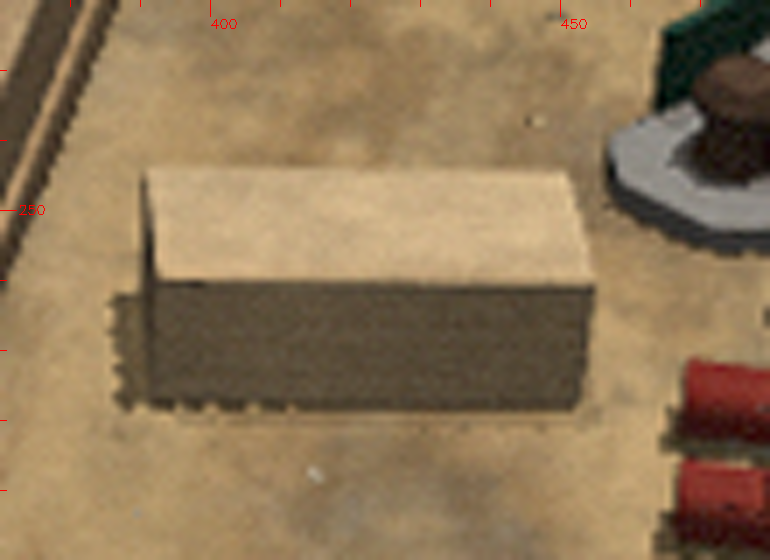

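View pics/scene0a.png

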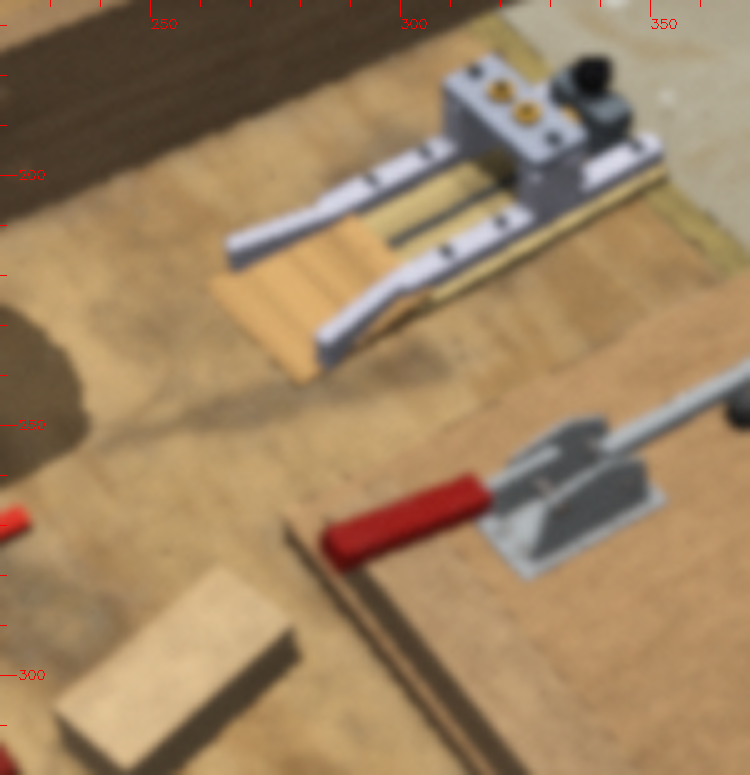

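Run:
```python
from h import *
np.set_printoptions(precision=4,suppress=True)
S=ctrl.camera_model('side');C=ctrl.camera_model('scene')
def show(n,m,pts,z):
    print(n,np.array([onz(m,*p,z)[:2] for p in pts]).tolist() if 0 else np.array([onz(m,*p,z)[:2]*1000 for p in pts]).round(1).tolist())
show('work side',S,[(390.3,244.3),(451,244.8),(454.7,260.6),(392,260)],.03)
show('work scene',C,[(263,278),(279,291),(245,319),(231,307)],.03)
show('foot scene',C,[(262,222),(281,241)],0)
show('foot side',S,[(316,302.5),(308.5,324)],0)
show('lip back side L/R(13)',S,[(260,295.5),(253.5,311)],.013)
show('lip back scene L/R',C,[(290,208.5),(302,219)],.013)
show('bush side',S,[(200.5,266),(195,274.5)],.059)
show('bush scene',C,[(320,183),(325.5,187.5)],.059)
show('plate top scene',C,[(319,175.5),(335.5,191.5),(326,197),(309,182.5)],.056)
show('plate top side',S,[(194.5,256.5),(218.5,259.5),(200,290),(177,287.5)],.056)
show('near guide tip side',S,[(306,289),(306,291.5)],.02)
show('guide tip scene',C,[(266,212.5),(284,232)],.02)
show('guide far end scene',C,[(352.5,196)],.02)
```

```text
work side [[434.2, -233.7], [351.8, -254.7], [342.6, -217.0], [424.5, -196.1]]
work scene [[424.4, -196.7], [434.1, -238.8], [353.4, -255.7], [344.5, -220.0]]
foot scene [[508.2, -44.3], [514.0, -114.6]]
foot side [[509.0, -116.3], [505.6, -72.8]]
lip back side L/R(13) [[578.8, -95.4], [575.2, -63.6]]
lip back scene L/R [[575.7, -54.1], [580.2, -95.9]]
bush side [[649.6, -77.8], [648.1, -59.3]]
bush scene [[650.0, -63.0], [651.7, -81.6]]
plate top scene [[664.7, -38.4], [664.4, -101.5], [637.0, -104.1], [632.5, -45.4]]
plate top side [[669.0, -99.1], [635.6, -101.1], [630.1, -35.6], [659.5, -32.6]]
near guide tip side [[522.1, -115.9], [520.5, -110.8]]
guide tip scene [[521.6, -41.4], [524.1, -111.8]]
guide far end scene [[712.6, -105.1]]
```

Run:
```python
from h import *
from scipy.optimize import least_squares
np.set_printoptions(precision=2,suppress=True)
S=ctrl.camera_model('side');C=ctrl.camera_model('scene')
for n,m,p in [('board',C,(278,268)),('board',C,(350,358)),('board',C,(308,308)),('board S',S,(365,270)),('handle',C,(222,322)),('handle',C,(213,305)),('redstick',C,(226,268)),('frame wall',C,(230,200)),('frame wall',C,(355,122))]:
    print(n,p,onz(m,*p,0)*1000,onz(m,*p,.018)*1000)
from scipy.spatial.transform import Rotation as Ro
def fit(obs,x0):
    def f(q):
        c,s=np.cos(q[2]),np.sin(q[2]);r=[]
        for m,L,uv in obs:
            X=[q[0]+c*L[0]-s*L[1],q[1]+s*L[0]+c*L[1],L[2]]
            r+=list((proj(m,X)-uv)*(1 if m is S else 1.3))
        return np.array(r)
    o=least_squares(f,x0,loss='soft_l1');print(o.x[:2]*1000,np.degrees(o.x[2]));print(o.fun.reshape(-1,2))
mm=.001
j=[(C,(-72,37,0),(262,222)),(C,(-72,-37,0),(281,241)),(S,(-72,-37,0),(316,302.5)),
(S,(0,-21.7,13),(260,295.5)),(C,(0,21.7,13),(290,208.5)),(C,(0,-21.7,13),(302,219)),
(S,(73,-9.5,59),(200.5,266)),(S,(73,9.5,59),(195,274.5)),(C,(73,9.5,59),(320,183)),(C,(73,-9.5,59),(325.5,187.5)),
(C,(58,34,44+12),(309,182.5)),(C,(58,-34,56),(326,197)),(C,(88,-34,56),(335.5,191.5)),(C,(88,34,56),(319,175.5)),
(S,(88,-34,56),(194.5,256.5)),(S,(58,-34,56),(218.5,259.5)),(S,(58,34,56),(200,290)),(S,(88,34,56),(177,287.5))]
fit([(m,np.array(L)*mm,np.array(uv)) for m,L,uv in j],[.577,-.077,.08])
w=[(42.5,-20,(390.3,244.3),S),(-42.5,-20,(451,244.8),S),(-42.5,20,(454.7,260.6),S),(42.5,20,(392,260),S),(42.5,20,(263,278),C),(42.5,-20,(279,291),C),(-42.5,-20,(245,319),C),(-42.5,20,(231,307),C)]
fit([(m,np.array([a,b,30])*mm,np.array(uv)) for a,b,uv,m in w],[.388,-.226,.24])
s=ctrl.get_state();print(Ro.from_rotvec(s['tcp_rot']).as_matrix())
```

```text
board (278, 268) [ 471.13 -172.33    0.  ] [ 464.7  -184.31   18.  ]
board (350, 358) [ 472.8  -407.99    0.  ] [ 466.34 -413.97   18.  ]
board (308, 308) [ 468.81 -283.96   -0.  ] [ 462.45 -293.09   18.  ]
board S (365, 270) [ 463.36 -204.58    0.  ] [ 458.13 -180.11   18.  ]
handle (222, 322) [ 321.59 -220.55   -0.  ] [ 318.98 -231.31   18.  ]
handle (213, 305) [ 324.03 -178.44    0.  ] [ 321.36 -190.26   18.  ]
redstick (226, 268) [ 384.14 -114.      0.  ] [ 379.93 -127.47   18.  ]
frame wall (230, 200) [481.72  56.93   0.  ] [475.02  39.1   18.  ]
frame wall (355, 122) [918.15 143.96   0.  ] [900.33 123.91  18.  ]
[577.48 -75.08] 4.259853194262212
[[-2.91  1.  ]
 [-2.03  2.49]
 [ 0.62 -0.38]
 [ 0.16 -0.67]
 [-0.13 -0.28]
 [-0.27  0.55]
 [-0.56 -0.76]
 [-0.75 -0.61]
 [-1.16 -0.81]
 [-1.18 -0.68]
 [-2.67 -2.84]
 [ 0.62 -0.01]
 [ 1.93 -0.44]
 [-2.16 -0.78]
 [ 1.96 -1.26]
 [-0.45 -1.79]
 [-1.55 -1.  ]
 [-1.59 -1.4 ]]
[ 388.72 -226.86] 14.27243768111076
[[-0.16 -0.83]
 [-0.34 -0.82]
 [ 0.07 -0.4 ]
 [-0.21 -0.4 ]
 [ 0.46 -0.03]
 [-0.66 -1.71]
 [-0.27  0.9 ]
 [-1.88 -0.4 ]]
[[ 0.27 -0.    0.96]
 [-0.96  0.    0.27]
 [-0.   -1.    0.  ]]
```

>>> play_rows([
  [[0,0,0],[14,26,-3],-1],
  [[0,0,0],[14,26,-3],-1],
  [[0,0,0],[14,26,-3],-1],
  [[0,0,0],[14,26,-3],-1],
  [[0,0,0],[14,26,-3],-1],
  [[0,0,0],[14,26,-3],-1],
  [[0,0,0],[14,26,-3],-1],
  [[0,0,0],[14,26,-3],-1],
])

```text
t: 0.82
position: [0.2856, -0.417, 0.2148]
tcp_rot: [-1.324, 1.009, -1.008]
wrist_force: [0.5, -0.3, 0.2]
grip_width: 0.0857
```

>>> play_rows([
  [[0,0,0],[14,26,-3],-1],
  [[0,0,0],[14,26,-3],-1],
  [[0,0,0],[14,26,-3],-1],
  [[0,0,0],[14,26,-3],-1],
  [[0,0,0],[14,26,-3],-1],
  [[0,0,0],[14,26,-3],-1],
  [[0,0,0],[14,26,-3],-1],
  [[0,0,0],[0,0,0],-1],
])

```text
t: 1.48
position: [0.3841, -0.2325, 0.1932]
tcp_rot: [-1.325, 1.006, -1.003]
wrist_force: [-0.1, -0.2, -0.5]
grip_width: 0.0856
```

Run:
```python
from h import *
from scipy.spatial.transform import Rotation as Ro
s=ctrl.get_state();m=ctrl.camera_model('wrist')
R=Ro.from_rotvec(s['tcp_rot']).as_matrix();print(s['t'],s['position'],R.round(4),np.degrees(np.arctan2(R[1,0],R[0,0])))
cv2.imwrite("pics/w1.png",ctrl.grab_frame('wrist')[:,:,::-1])
import json;json.dump({k:np.array(v).tolist() for k,v in m.items()},open('w1.json','w'))
```

```text
1.4833 [ 0.3841089  -0.23245696  0.19317913] [[ 2.710e-01 -7.000e-04  9.626e-01]
 [-9.626e-01  2.700e-03  2.710e-01]
 [-2.800e-03 -1.000e+00  0.000e+00]] -74.27441799024359
```

View pics/w1.png

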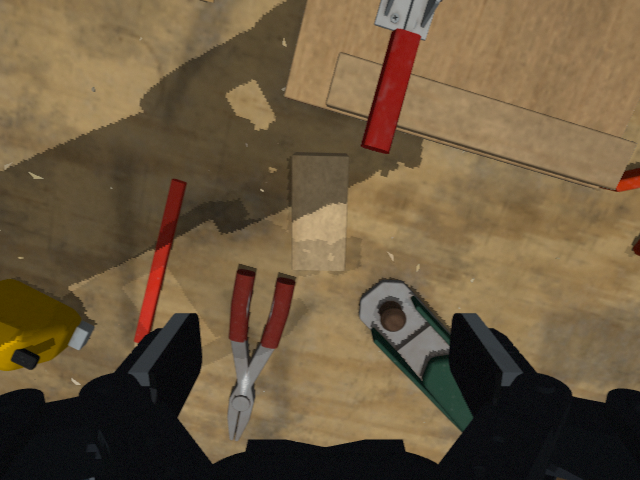

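Run:
```python
from h import *
import json
crop('pics/w1.png','pics/w1a.png',250,130,400,290,4)
m=json.load(open('w1.json'))
P=np.array([onz(m,*p,.03)*1000 for p in [(292.5,154),(348,155),(345.5,271),(292,270)]]);print(P.round(1),P.mean(0))
d=P[0]-P[3]+P[1]-P[2];print(np.degrees(np.arctan2(d[1],d[0])),np.linalg.norm(d)/2)
```

```text
[[ 424.6 -196.9   30. ]
 [ 434.4 -234.2   30. ]
 [ 351.9 -256.8   30. ]
 [ 341.7 -217.9   30. ]] [ 388.16935896 -226.4573683    30.        ]
14.7999992737772 85.56475475125804
```

View pics/w1a.png

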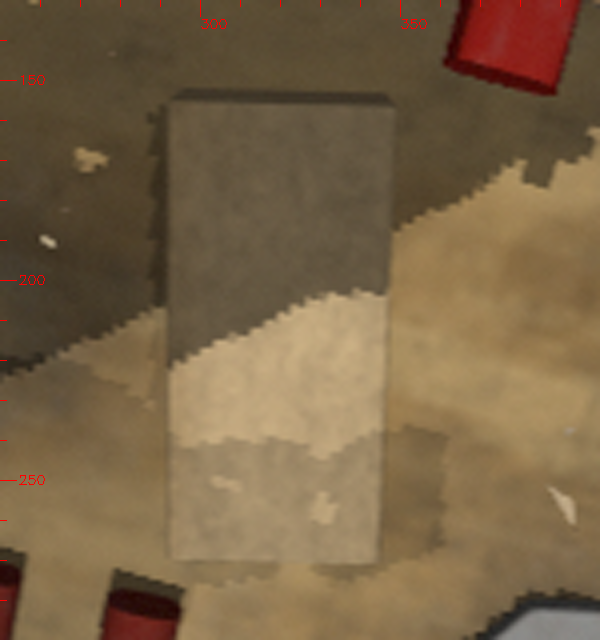

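The wrist view agrees with the side and scene fit: work at (388,-226.5), yaw about 14.7°. Going down for the grasp.

>>> play_rows([
  [[0,0,-1.1],[4,6,-20],-1],
  [[0,0,0],[0,0,-35],-1],
  [[0,0,0],[0,0,-35],-1],
  [[0,0,0],[0,0,-30],-1],
  [[0,0,0],[0,0,-25],-1],
  [[0,0,0],[0,0,-20],-1],
  [[0,0,0],[0,0,-16],-1],
  [[0,0,0],[0,0,0],-1],
])

```text
t: 2.2
position: [0.3849, -0.2294, 0.0103]
tcp_rot: [-1.316, 1.029, -1.018]
wrist_force: [0.7, 0.9, -1.2]
grip_width: 0.0853
```

>>> play_rows([
  [[0,0,0],[0,0,0],1],
  [[0,0,0],[0,0,0],1],
  [[0,0,0],[0,0,0],1],
  [[0,0,0],[0,0,0],1],
  [[0,0,0],[0,0,0],1],
  [[0,0,0],[0,0,0],1],
  [[0,0,0],[0,0,0],1],
  [[0,0,0],[0,0,0],1],
])

```text
t: 2.87
position: [0.3882, -0.2315, 0.0147]
tcp_rot: [-1.318, 1.02, -1.025]
wrist_force: [-0.6, 1.1, 6.6]
grip_width: 0.0389
```

>>> play_rows([
  [[0,0,0],[0,0,3],1],
  [[0,0,0],[0,0,3],1],
  [[0,0,0],[0,0,0],1],
  [[0,0,0],[0,0,0],1],
])

```text
t: 3.2
position: [0.3872, -0.2304, 0.0193]
tcp_rot: [-1.317, 1.023, -1.023]
wrist_force: [0.4, 0.0, -2.7]
grip_width: 0.0393
```

Run:
```python
from h import *
from scipy.spatial.transform import Rotation as Ro
s=ctrl.get_state()
R=Ro.from_rotvec(s['tcp_rot']).as_matrix();print(s['t'],s['position'],R.round(4),np.degrees(np.arctan2(R[1,0],R[0,0])),s['wrist_force'],s['grip_width'])
cv2.imwrite("pics/s2.png",ctrl.grab_frame('side')[:,:,::-1])
crop('pics/s2.png','pics/s2a.png',340,150,500,300,5)
```

```text
3.2 [ 0.38715726 -0.23037402  0.01932624] [[ 2.481e-01  0.000e+00  9.687e-01]
 [-9.687e-01 -1.000e-04  2.481e-01]
 [ 1.000e-04 -1.000e+00  0.000e+00]] -75.63726741078513 [ 0.42167491  0.01477381 -2.71829073] 0.039256474530440406
```

View pics/s2a.png

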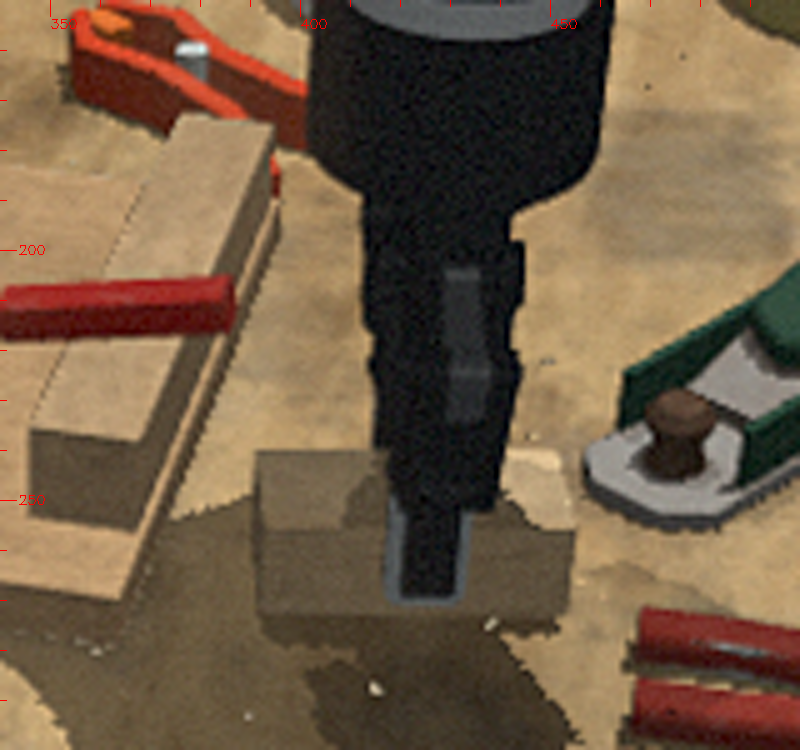

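>>> play_rows([
  [[0,0,0],[0,0,20],1],
  [[0,0,0],[0,0,25],1],
  [[0,0,-2],[2,20,10],1],
  [[0,0,-3],[6,30,0],1],
  [[0,0,-3],[14,30,0],1],
  [[0,0,-2],[20,30,0],1],
  [[0,0,0],[20,26,0],1],
  [[0,0,0],[6,10,0],1],
])

```text
t: 3.92
position: [0.4566, -0.0817, 0.0743]
tcp_rot: [-1.244, 1.151, -1.151]
wrist_force: [0.5, -0.3, -2.7]
grip_width: 0.0386
```

>>> play_rows([
  [[0,0,0],[0,0,0],1],
  [[0,0,0],[0,0,0],1],
])

```text
t: 4.08
position: [0.4549, -0.0839, 0.0738]
tcp_rot: [-1.246, 1.153, -1.151]
wrist_force: [0.4, 0.6, -1.2]
grip_width: 0.0387
```

```bash
cat > snap.py <<'E'
from h import *
import json,sys
from scipy.spatial.transform import Rotation as Ro
def snap(tag,*cams):
    s=ctrl.get_state();R=Ro.from_rotvec(s['tcp_rot']).as_matrix()
    print(s['t'],(s['position']*1000).round(1),'jaw',np.degrees(np.arctan2(R[1,0],R[0,0])).round(2),R[:,1].round(3),'F',s['wrist_force'].round(1),s['grip_width'].round(4))
    for c in cams:
        m=ctrl.camera_model(c);json.dump({k:np.array(v).tolist() for k,v in m.items()},open(f'{c}_{tag}.json','w'))
        cv2.imwrite(f"pics/{c}_{tag}.png",ctrl.grab_frame(c)[:,:,::-1])
if __name__=='__main__': snap(*sys.argv[1:])
E
python3 snap.py 3 wrist side
```

```text
Traceback (most recent call last):
  File "snap.py", line 10, in <module>
    if __name__=='__main__': snap(*sys.argv[1:])
                             ~~~~^^^^^^^^^^^^^^^
  File "snap.py", line 6, in snap
    print(s['t'],(s['position']*1000).round(1),'jaw',np.degrees(np.arctan2(R[1,0],R[0,0])).round(2),R[:,1].round(3),'F',s['wrist_force'].round(1),s['grip_width'].round(4))
                                                                                                                                                  ^^^^^^^^^^^^^^^^^^^^^
AttributeError: 'float' object has no attribute 'round'
```

```bash
sed -i "s/s\['grip_width'\].round(4)/round(s['grip_width'],4)/" snap.py
python3 snap.py 3 wrist side
```

```text
4.0833 [454.9 -83.9  73.8] jaw -85.54 [-0.001  0.    -1.   ] F [ 0.4  0.6 -1.2] 0.0387
```

View pics/wrist_3.png

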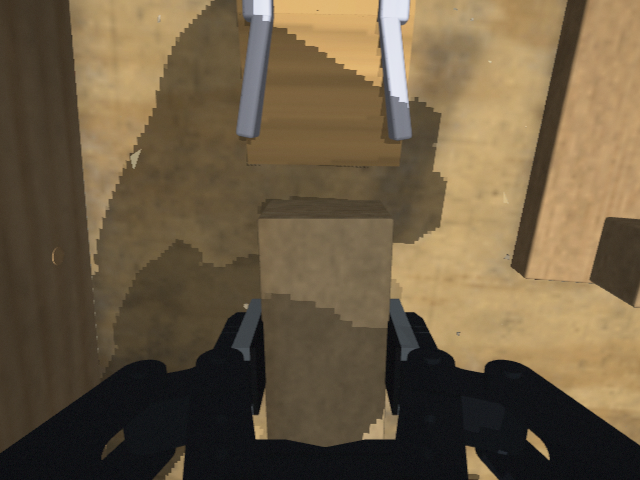

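View pics/side_3.png

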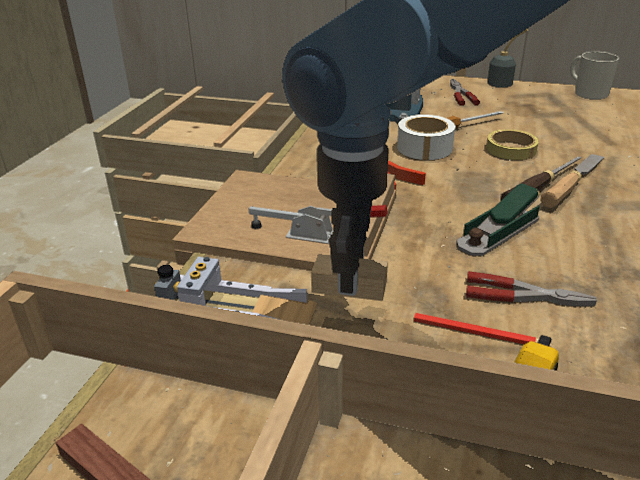

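Run:
```python
from h import *
import json
m=json.load(open('wrist_3.json'))
for n,p,z in [('footL',(247,164.5),0),('footR',(401,166.5),0),('tipL out',(237,135),.02),('tipL in',(256,135),.02),('tipR in',(393,137),.02),('tipR out',(412,136),.02),('bendL in',(271,18),.02),('bendR in',(381,20),.02)]:
    X=onz(m,*p,z)*1000;c,s=np.cos(np.radians(4.3)),np.sin(np.radians(4.3));d=X[:2]-[577.5,-75.3];print(n,X.round(1),'jig',(c*d[0]+s*d[1]).round(1),(-s*d[0]+c*d[1]).round(1))
for zt in (.085,.09,.095):
    print(zt,[(onz(m,*p,zt)*1000).round(1) for p in [(260,218),(392,218)]])
```

```text
footL [502.  -41.7   0. ] jig -72.8 39.2
footR [ 506.9 -117.     0. ] jig -73.5 -36.3
tipL out [516.6 -40.5  20. ] jig -58.1 39.3
tipL in [517.3 -48.7  20. ] jig -58.1 31.0
tipR in [ 521.1 -108.1   20. ] jig -58.7 -28.5
tipR out [ 522.1 -116.3   20. ] jig -58.3 -36.8
bendL in [563.5 -53.3  20. ] jig -12.3 23.0
bendR in [566.3 -97.7  20. ] jig -12.9 -21.4
0.085 [array([496.1, -60.8,  85. ]), array([ 499.2, -100.4,   85. ])]
0.09 [array([497.3, -61.5,  90. ]), array([500.2, -99.5,  90. ])]
0.095 [array([498.5, -62.2,  95. ]), array([501.3, -98.6,  95. ])]
```

Seen from the wrist camera, the ramp foot edge runs (247,164) to (401,166) and the block front (260,218) to (392,218). Block yaw is 4.3°, lateral error under 1 mm, front 6 mm before the foot. Lowering straight down.

>>> play_rows([
  [[0,0,0],[0,0,-15],1],
  [[0,0,0],[0,0,-18],1],
  [[0,0,0],[0,0,-14],1],
  [[0,0,0],[0,0,-7],1],
  [[0,0,0],[0,0,-4],1],
  [[0,0,0],[0,0,0],1],
  [[0,0,0],[0,0,0],1],
])

```text
t: 4.77
position: [0.4555, -0.085, 0.0167]
tcp_rot: [-1.244, 1.153, -1.154]
wrist_force: [-0.5, -0.3, -2.1]
grip_width: 0.0387
```

>>> play_rows([
  [[0,0,0],[0,0,0],-1],
  [[0,0,0],[0,0,0],-1],
  [[0,0,0],[0,0,0],-1],
  [[0,0,0],[0,0,0],-1],
  [[0,0,0],[0,0,0],-1],
])

```text
t: 5.18
position: [0.4556, -0.0846, 0.0167]
tcp_rot: [-1.244, 1.152, -1.154]
wrist_force: [-0.3, -0.8, -0.4]
grip_width: 0.0854
```

>>> play_rows([
  [[0,0,0],[0,0,20],-1],
  [[0,0,0],[0,0,30],-1],
  [[0,0,0],[-10,0,10],1],
  [[0,0,0],[-25,-2,0],1],
  [[0,0,0],[-25,-2,0],1],
  [[0,0,0],[-8,-1,0],1],
  [[0,0,0],[0,0,0],1],
  [[0,0,0],[0,0,0],1],
])

```text
t: 5.85
position: [0.3878, -0.0898, 0.0766]
tcp_rot: [-1.243, 1.152, -1.155]
wrist_force: [0.2, -0.1, 0.8]
grip_width: 0.012
```

```bash
python3 snap.py 4 wrist side
```

```text
5.85 [387.8 -89.8  76.6] jaw -85.68 [ 0.001 -0.001 -1.   ] F [ 0.2 -0.1  0.8] 0.012
```

View pics/wrist_4.png

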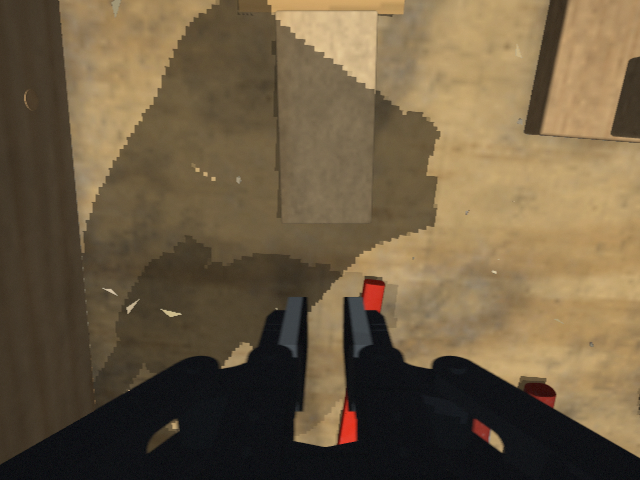

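View pics/side_4.png

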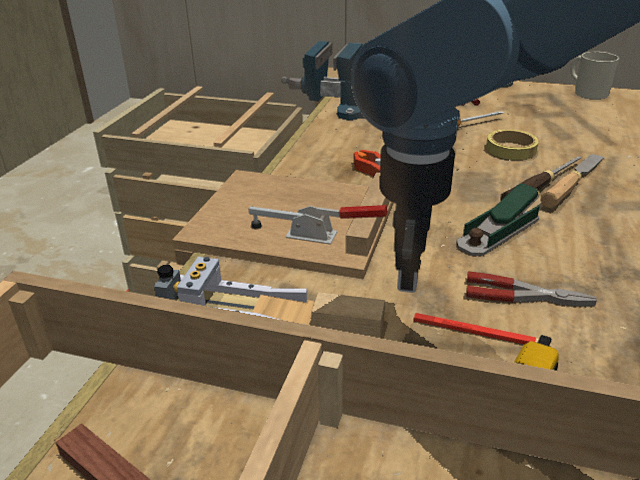

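Run:
```python
from h import *
import json
m=json.load(open('wrist_4.json'))
c,s=np.cos(np.radians(4.3)),np.sin(np.radians(4.3))
j=lambda X:np.array([c*(X[0]-576.6)+s*(X[1]+74.3),-s*(X[0]-576.6)+c*(X[1]+74.3)]).round(1)
for n,p,z in [('nL',(281,222),.03),('nR',(371.5,222.5),.03),('fL',(273.5,12),.03),('fR',(378,12),.03),('footL',(238,12),0),('footR',(404,14),0),('stick end',(373,278),.006)]:
    X=onz(m,*p,z)*1000;print(n,X.round(1),j(X))
print('tcp',j(ctrl.get_state()['position']*1000))
```

```text
nL [414.1 -68.   30. ] [-161.6   18.5]
nR [ 416.9 -107.9   30. ] [-161.8  -21.6]
fL [497.3 -61.2  30. ] [-78.1  19. ]
fR [ 500.4 -101.6   30. ] [-78.1 -21.5]
footL [502.5 -41.5   0. ] [-71.4  38.3]
footR [ 507.4 -116.3    0. ] [-72.2 -36.7]
stick end [ 381.9 -115.1    6. ] [-197.2  -26. ]
tcp [-188.8   -1.4]
```

>>> play_rows([
  [[0,0,0],[0,0,-20],1],
  [[0,0,0],[0,0,-20],1],
  [[0,0,0],[0,0,-10],1],
  [[0,0,0],[0,0,0],1],
  [[0,0,0],[5,0.4,0],1],
  [[0,0,0],[5,0.4,0],1],
  [[0,0,0],[3,0.2,0],1],
  [[0,0,0],[3,0.2,0],1],
])

```text
t: 6.62
position: [0.4047, -0.0887, 0.0272]
tcp_rot: [-1.244, 1.151, -1.154]
wrist_force: [-3.2, -0.5, 1.9]
grip_width: 0.0001
```

>>> play_rows([
  [[0,0,0],[5,0.4,0],1],
  [[0,0,0],[5,0.4,0],1],
  [[0,0,0],[5,0.4,0],1],
  [[0,0,0],[5,0.4,0],1],
  [[0,0,0],[5,0.4,0],1],
  [[0,0,0],[5,0.4,0],1],
  [[0,0,0],[5,0.4,0],1],
  [[0,0,0],[5,0.4,0],1],
])

```text
t: 7.28
position: [0.4437, -0.085, 0.0262]
tcp_rot: [-1.244, 1.153, -1.153]
wrist_force: [-2.1, -0.1, 1.4]
grip_width: -0.0002
```

```bash
python3 snap.py 5 wrist side; python3 -c "
from h import *
crop('pics/side_5.png','pics/side_5a.png',150,230,400,350,3)"
```

```text
7.2833 [443.7 -85.   26.2] jaw -85.64 [-0.  0. -1.] F [-2.1 -0.1  1.4] -0.0002
```

View pics/wrist_5.png

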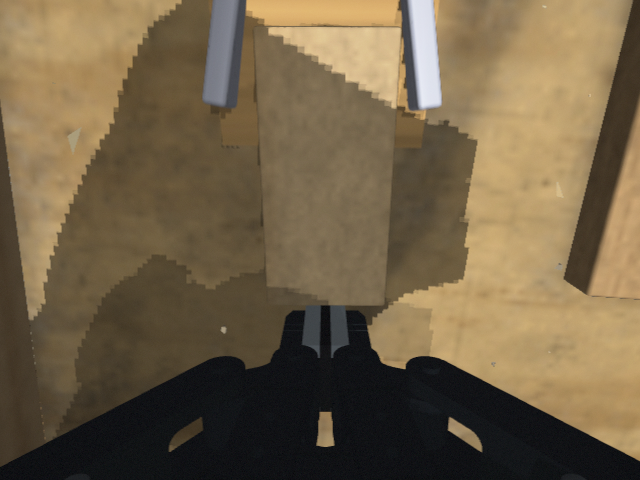

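View pics/side_5a.png

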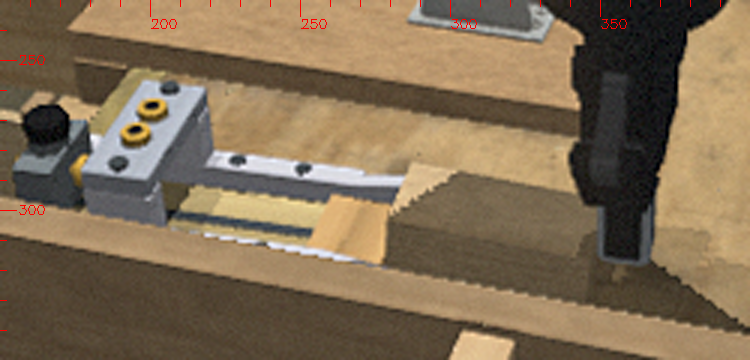

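>>> play_rows([
  [[0,0,0],[4,0.4,0],1],
  [[0,0,0],[4,0.4,0],1],
  [[0,0,0],[4,0.4,0],1],
  [[0,0,0],[4,0.4,0],1],
  [[0,0,0],[4,0.4,0],1],
  [[0,0,0],[4,0.4,0],1],
  [[0,0,0],[4,0.4,0],1],
  [[0,0,0],[4,0.4,0],1],
])

```text
t: 8.05
position: [0.4757, -0.0818, 0.0262]
tcp_rot: [-1.244, 1.153, -1.153]
wrist_force: [-1.4, -0.4, -1.1]
grip_width: -0.0001
```

```bash
python3 snap.py 6 wrist
```

```text
8.05 [475.7 -81.8  26.2] jaw -85.64 [ 0.  0. -1.] F [-1.4 -0.4 -1.1] -0.0001
```

View pics/wrist_6.png

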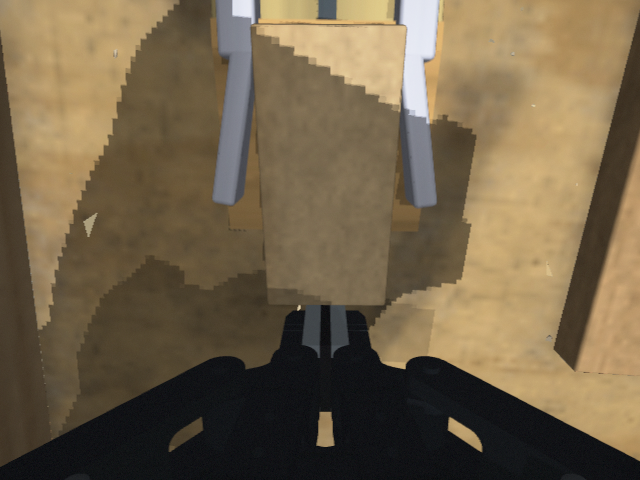

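>>> play_rows([
  [[0,0,0],[4,0.3,0],1],
  [[0,0,0],[4,0.3,0],1],
  [[0,0,0],[4,0.3,0],1],
  [[0,0,0],[4,0.3,0],1],
  [[0,0,0],[4,0.3,0],1],
  [[0,0,0],[4,0.3,0],1],
  [[0,0,0],[4,0.3,0],1],
  [[0,0,0],[4,0.3,0],1],
])

```text
t: 8.77
position: [0.5076, -0.0795, 0.0263]
tcp_rot: [-1.244, 1.153, -1.153]
wrist_force: [-3.7, -0.4, 1.9]
grip_width: -0.0001
```

```bash
python3 snap.py 7 wrist side; python3 -c "
from h import *
crop('pics/side_7.png','pics/side_7a.png',150,230,350,350,4)"
```

```text
8.7667 [507.6 -79.5  26.3] jaw -85.64 [-0. -0. -1.] F [-3.7 -0.4  1.9] -0.0001
```

View pics/wrist_7.png

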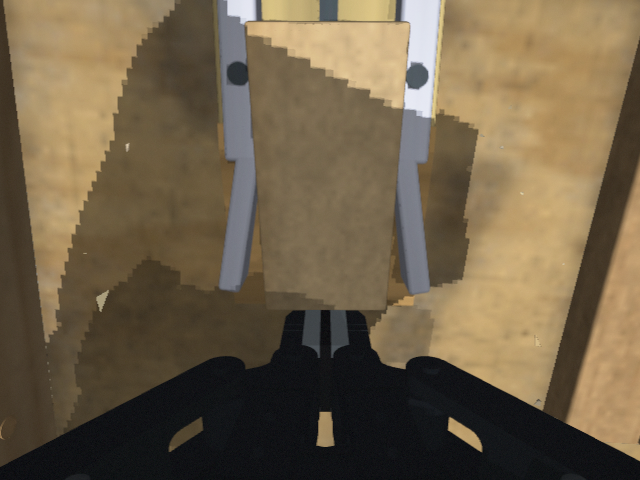

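View pics/side_7a.png

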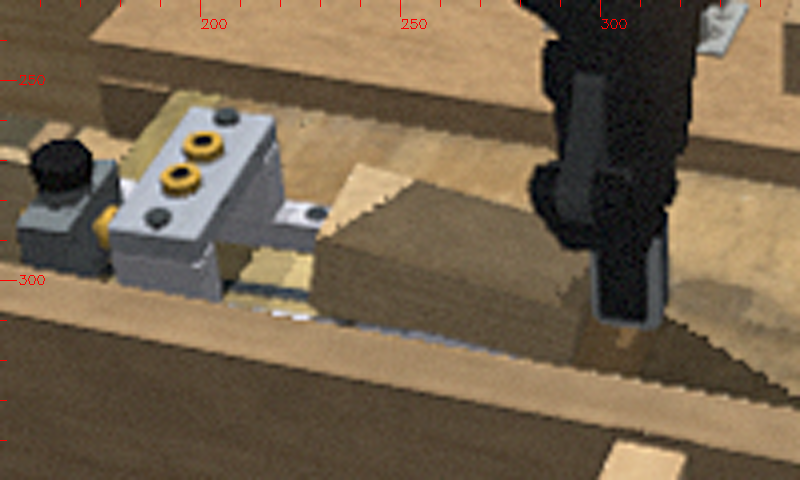

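>>> play_rows([
  [[0,0,0],[4,0.3,0],1],
  [[0,0,0],[4,0.3,0],1],
  [[0,0,0],[4,0.3,0],1],
  [[0,0,0],[4,0.3,0],1],
  [[0,0,0],[4,0.3,0],1],
  [[0,0,0],[4,0.3,0],1],
  [[0,0,0],[4,0.3,0],1],
  [[0,0,0],[0,0,0],1],
])

```text
t: 9.53
position: [0.5364, -0.0775, 0.0265]
tcp_rot: [-1.243, 1.152, -1.154]
wrist_force: [0.1, -0.3, 0.4]
grip_width: 0.0002
```

```bash
python3 snap.py 8 wrist side; python3 -c "
from h import *
crop('pics/side_8.png','pics/side_8a.png',150,230,350,350,4)"
```

```text
9.5333 [536.4 -77.5  26.5] jaw -85.63 [ 0.001 -0.    -1.   ] F [ 0.1 -0.3  0.4] 0.0002
```

View pics/wrist_8.png

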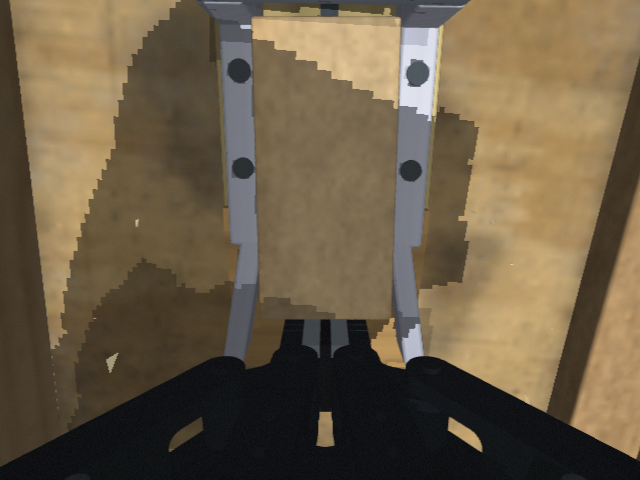

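View pics/side_8a.png

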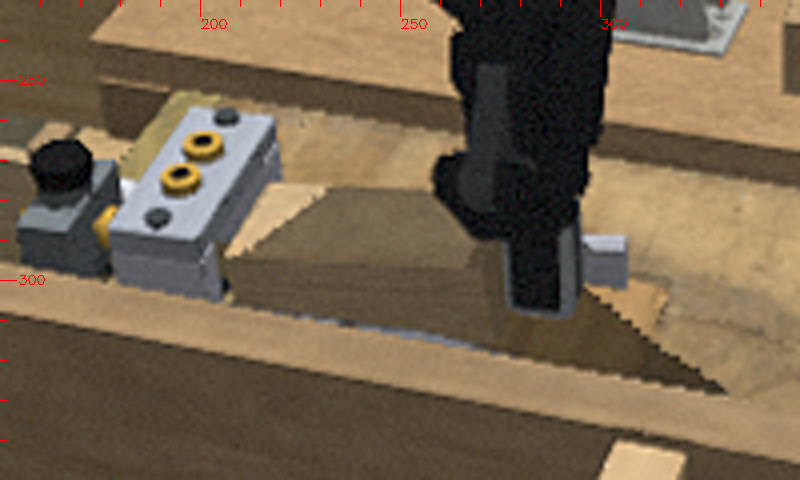

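>>> play_rows([
  [[0,0,0],[3,0.2,0],1],
  [[0,0,0],[3,0.2,0],1],
  [[0,0,0],[3,0.2,0],1],
  [[0,0,0],[3,0.2,0],1],
  [[0,0,0],[3,0.2,0],1],
  [[0,0,0],[3,0.3,0],1],
  [[0,0,0],[3,0.3,0],1],
  [[0,0,0],[3,0.3,0],1],
])

```text
t: 10.3
position: [0.5595, -0.0754, 0.0262]
tcp_rot: [-1.244, 1.153, -1.153]
wrist_force: [-0.1, -0.3, 0.6]
grip_width: -0.0001
```

```bash
python3 snap.py 9 wrist side; python3 -c "
from h import *
crop('pics/side_9.png','pics/side_9a.png',150,230,350,350,4)"
```

```text
10.3 [559.5 -75.4  26.2] jaw -85.64 [-0.  0. -1.] F [-0.1 -0.3  0.6] -0.0001
```

View pics/wrist_9.png

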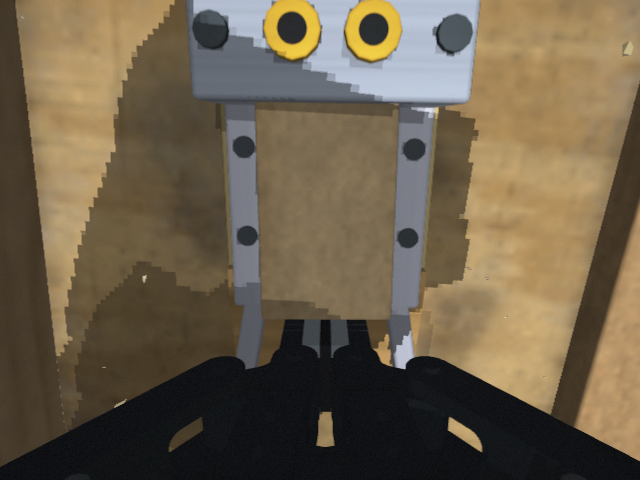

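View pics/side_9a.png

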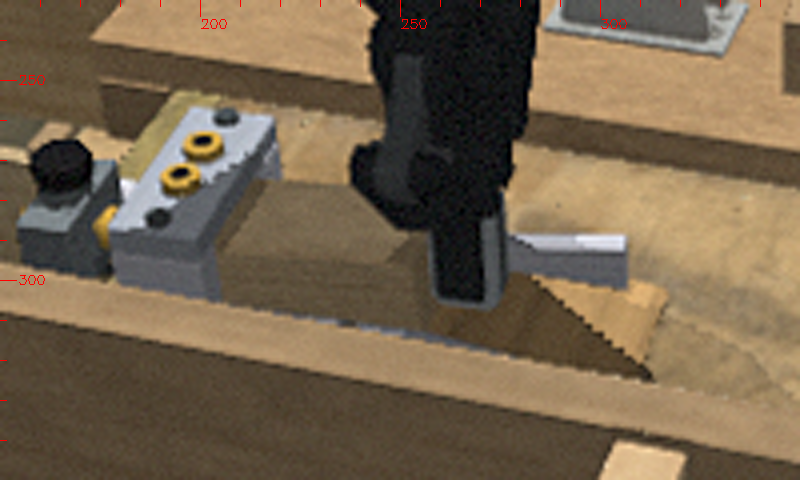

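>>> play_rows([
  [[0,0,0],[2,0.1,0],1],
  [[0,0,0],[2,0.2,0],1],
  [[0,0,0],[1.5,0.1,0],1],
  [[0,0,0],[1.5,0.1,0],1],
  [[0,0,0],[1,0.1,0],1],
  [[0,0,0],[1,0.1,0],1],
  [[0,0,0],[0,0,0],1],
])

```text
t: 10.98
position: [0.5685, -0.0748, 0.0263]
tcp_rot: [-1.244, 1.153, -1.153]
wrist_force: [0.8, 0.2, -0.4]
grip_width: -0.0003
```

>>> play_rows([
  [[0,0,0],[-3,-0.2,0],1],
  [[0,0,0],[-3,-0.2,0],1],
  [[0,0,0],[-2,-0.2,0],1],
  [[0,0,0],[0,0,0],1],
])

```text
t: 11.32
position: [0.5597, -0.0754, 0.0262]
tcp_rot: [-1.244, 1.153, -1.153]
wrist_force: [0.5, 0.5, -0.6]
grip_width: 0.0001
```

```bash
python3 snap.py 10 wrist side; python3 -c "
from h import *
crop('pics/side_10.png','pics/side_10a.png',150,230,350,350,4)"
```

```text
11.3167 [559.7 -75.4  26.2] jaw -85.65 [-0.  0. -1.] F [ 0.5  0.5 -0.6] 0.0001
```

View pics/wrist_10.png

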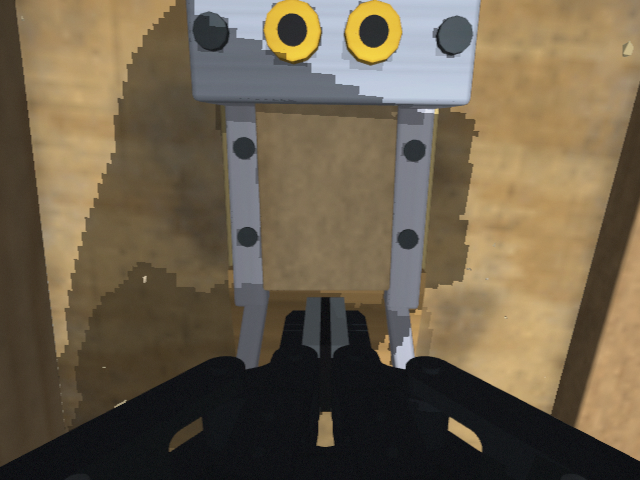

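View pics/side_10a.png

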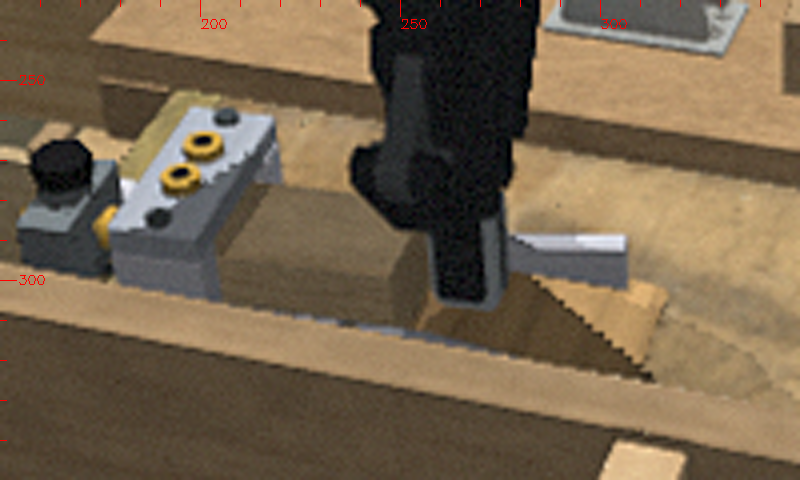

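Run:
```python
from h import *
import json
m=json.load(open('wrist_10.json'))
c,s=np.cos(np.radians(4.3)),np.sin(np.radians(4.3))
j=lambda X:np.array([c*(X[0]-576.6)+s*(X[1]+74.3),-s*(X[0]-576.6)+c*(X[1]+74.3)]).round(1)
for z in (.038,.043):
  for p in [(262,290),(388,290)]: print(z,j(onz(m,*p,z)*1000))
print('lip?',j(onz(m,386,304,.013)*1000))
print('tcp',j(ctrl.get_state()['position']*1000))
```

```text
0.038 [ 2.8 20.4]
0.038 [  2.8 -19.3]
0.043 [ 4.9 19.6]
0.043 [  4.9 -18.5]
lip? [-13.3 -22.8]
tcp [-16.5   0.1]
```

>>> play_rows([
  [[0,0,0],[2,0.2,0],1],
  [[0,0,0],[2,0.2,0],1],
  [[0,0,0],[2,0.1,0],1],
  [[0,0,0],[1,0.1,0],1],
  [[0,0,0],[0.5,0,0],1],
  [[0,0,0],[0.5,0,0],1],
  [[0,0,0],[0.5,0,0],1],
  [[0,0,0],[0,0,0],1],
])

```text
t: 12.08
position: [0.5685, -0.0748, 0.0262]
tcp_rot: [-1.245, 1.153, -1.153]
wrist_force: [-0.8, 0.8, 0.3]
grip_width: -0.0004
```

>>> play_rows([
  [[0,0,0],[0.25,0.02,0],1],
  [[0,0,0],[0.25,0.02,0],1],
  [[0,0,0],[0.25,0.02,0],1],
  [[0,0,0],[0.25,0.02,0],1],
])

```text
t: 12.42
position: [0.5696, -0.0747, 0.0262]
tcp_rot: [-1.244, 1.153, -1.153]
wrist_force: [-0.6, -0.1, 0.1]
grip_width: 0.0004
```

>>> play_rows([
  [[0,0,0],[0.25,0.02,0],1],
  [[0,0,0],[0.25,0.02,0],1],
  [[0,0,0],[0.25,0.02,0],1],
  [[0,0,0],[0.25,0.02,0],1],
])

```text
t: 12.75
position: [0.5707, -0.0746, 0.0262]
tcp_rot: [-1.244, 1.153, -1.153]
wrist_force: [-1.8, 0.3, -1.1]
grip_width: 0.0001
```

>>> play_rows([
  [[0,0,0],[0.25,0.02,0],1],
  [[0,0,0],[0.25,0.02,0],1],
  [[0,0,0],[0.25,0.02,0],1],
  [[0,0,0],[0.25,0.02,0],1],
])

```text
t: 13.08
position: [0.5718, -0.0745, 0.0263]
tcp_rot: [-1.244, 1.153, -1.153]
wrist_force: [-0.3, 0.5, -0.4]
grip_width: -0.0001
```

>>> play_rows([
  [[0,0,0],[0.25,0.02,0],1],
  [[0,0,0],[0.25,0.02,0],1],
  [[0,0,0],[0.25,0.02,0],1],
  [[0,0,0],[0.25,0.02,0],1],
])

```text
t: 13.42
position: [0.5728, -0.0745, 0.0263]
tcp_rot: [-1.244, 1.153, -1.153]
wrist_force: [-1.2, 0.2, -0.3]
grip_width: -0.0
```

>>> play_rows([
  [[0,0,0],[0.25,0.02,0],1],
  [[0,0,0],[0.25,0.02,0],1],
  [[0,0,0],[0.25,0.02,0],1],
  [[0,0,0],[0.25,0.02,0],1],
])

```text
t: 13.75
position: [0.5738, -0.0744, 0.0263]
tcp_rot: [-1.244, 1.153, -1.153]
wrist_force: [-0.1, -0.8, -0.8]
grip_width: 0.0001
```

>>> play_rows([
  [[0,0,0],[0.25,0.02,0],1],
  [[0,0,0],[0.25,0.02,0],1],
  [[0,0,0],[0.25,0.02,0],1],
  [[0,0,0],[0.25,0.02,0],1],
])

```text
t: 14.08
position: [0.5748, -0.0743, 0.0263]
tcp_rot: [-1.244, 1.153, -1.153]
wrist_force: [-1.0, 0.5, -1.1]
grip_width: -0.0002
```

>>> play_rows([
  [[0,0,0],[0.25,0.02,0],1],
  [[0,0,0],[0.25,0.02,0],1],
  [[0,0,0],[0.25,0.02,0],1],
  [[0,0,0],[0.25,0.02,0],1],
])

```text
t: 14.42
position: [0.5758, -0.0743, 0.0263]
tcp_rot: [-1.244, 1.153, -1.153]
wrist_force: [-0.5, 0.5, 0.3]
grip_width: 0.0005
```

>>> play_rows([
  [[0,0,0],[0.25,0.02,0],1],
  [[0,0,0],[0.25,0.02,0],1],
  [[0,0,0],[0.25,0.02,0],1],
  [[0,0,0],[0.25,0.02,0],1],
])

```text
t: 14.75
position: [0.5768, -0.0741, 0.0263]
tcp_rot: [-1.244, 1.153, -1.153]
wrist_force: [-0.6, -0.3, -0.8]
grip_width: -0.0002
```

>>> play_rows([
  [[0,0,0],[0.25,0.02,0],1],
  [[0,0,0],[0.25,0.02,0],1],
  [[0,0,0],[0.25,0.02,0],1],
  [[0,0,0],[0.25,0.02,0],1],
])

```text
t: 15.08
position: [0.5778, -0.0741, 0.0263]
tcp_rot: [-1.244, 1.153, -1.153]
wrist_force: [-1.3, 0.0, 0.1]
grip_width: -0.0002
```

>>> play_rows([
  [[0,0,0],[0.25,0.02,0],1],
  [[0,0,0],[0.25,0.02,0],1],
  [[0,0,0],[0.25,0.02,0],1],
  [[0,0,0],[0.25,0.02,0],1],
])

```text
t: 15.42
position: [0.5788, -0.074, 0.0263]
tcp_rot: [-1.244, 1.153, -1.153]
wrist_force: [-1.1, 0.8, -0.7]
grip_width: 0.0
```

>>> play_rows([
  [[0,0,0],[0.25,0.02,0],1],
  [[0,0,0],[0.25,0.02,0],1],
  [[0,0,0],[0.25,0.02,0],1],
  [[0,0,0],[0.25,0.02,0],1],
])

```text
t: 15.75
position: [0.5798, -0.0739, 0.0263]
tcp_rot: [-1.244, 1.153, -1.153]
wrist_force: [-0.2, 0.9, -0.9]
grip_width: -0.0002
```

```bash
python3 snap.py 11 wrist side; python3 -c "
from h import *
crop('pics/side_11.png','pics/side_11a.png',150,230,350,350,4)"
```

```text
15.75 [579.8 -73.9  26.3] jaw -85.64 [ 0. -0. -1.] F [-0.2  0.9 -0.9] -0.0002
```

View pics/wrist_11.png

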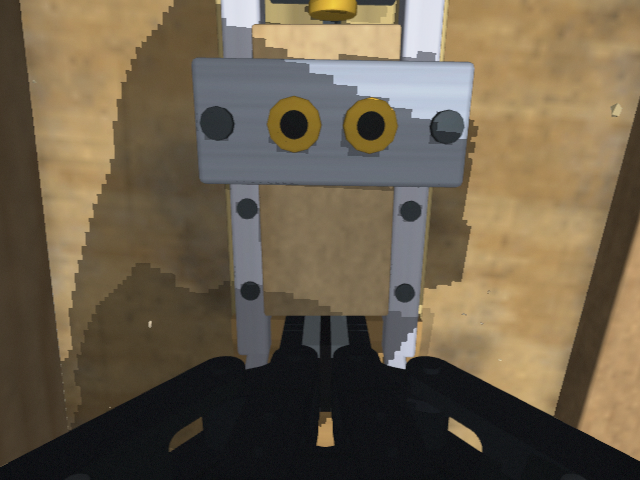

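View pics/side_11a.png

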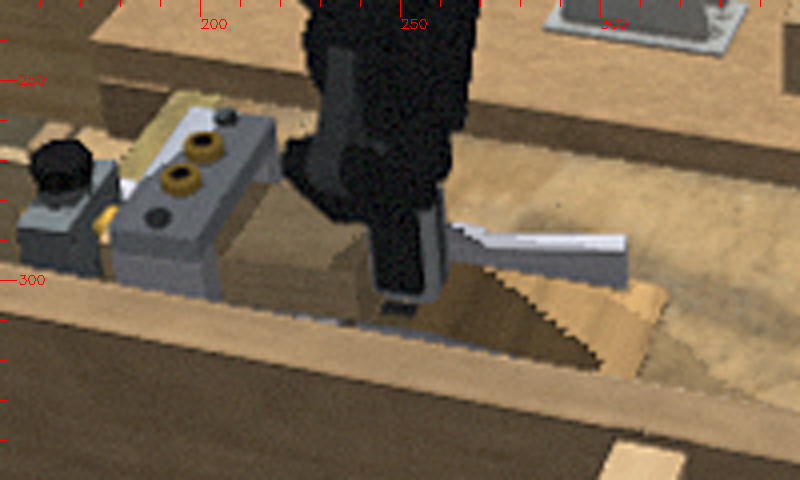

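```bash
python3 - <<'E'
from h import *
import json
m=json.load(open('wrist_11.json'))
c,s=np.cos(np.radians(4.3)),np.sin(np.radians(4.3))
j=lambda X:np.array([c*(X[0]-576.6)+s*(X[1]+74.3),-s*(X[0]-576.6)+c*(X[1]+74.3)]).round(1)
print('front',j(onz(m,327,24,.038)*1000),'near',j(onz(m,327,316,.038)*1000))
for z in (.0185,.0255,.0325): print('screw',z,j(onz(m,332,20,z)*1000),j(onz(m,332,10,z)*1000))
E
python3 -c "
from h import *
crop('pics/wrist_11.png','pics/wrist_11a.png',240,0,420,70,4)"
```

```text
front [98.7  0.1] near [13.9 -0.1]
screw 0.0185 [103.7  -1.5] [106.4  -1.5]
screw 0.0255 [102.2  -1.4] [104.8  -1.4]
screw 0.0325 [100.8  -1.3] [103.2  -1.3]
```

View pics/wrist_11a.png

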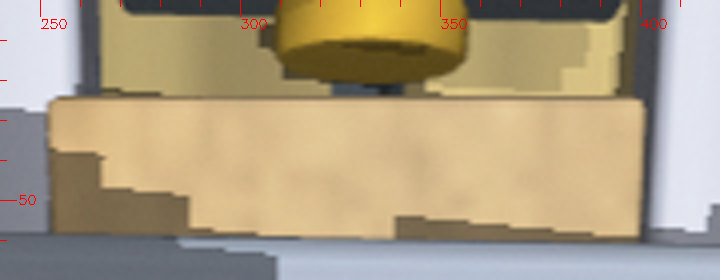

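The brass head's face, rows 9.5 to 20, is at jig x ≈ 103.4. The work front is at 98.7, so about 4.7 mm remain.

>>> play_rows([
  [[0,0,0],[0.5,0.04,0],1],
  [[0,0,0],[0.5,0.04,0],1],
  [[0,0,0],[0.5,0.04,0],1],
  [[0,0,0],[0.5,0.04,0],1],
  [[0,0,0],[0.25,0.02,0],1],
  [[0,0,0],[0.25,0.02,0],1],
  [[0,0,0],[0.25,0.02,0],1],
])

```text
t: 16.43
position: [0.5825, -0.0737, 0.0263]
tcp_rot: [-1.244, 1.153, -1.153]
wrist_force: [-0.6, -0.4, 0.2]
grip_width: -0.0002
```

>>> play_rows([
  [[0,0,0],[0.2,0.02,0],1],
  [[0,0,0],[0.2,0.02,0],1],
  [[0,0,0],[0.2,0.02,0],1],
])

```text
t: 16.68
position: [0.5831, -0.0736, 0.0263]
tcp_rot: [-1.244, 1.153, -1.153]
wrist_force: [-1.3, -0.4, -0.2]
grip_width: -0.0002
```

>>> play_rows([
  [[0,0,0],[0.2,0.02,0],1],
  [[0,0,0],[0.2,0.02,0],1],
  [[0,0,0],[0.2,0.01,0],1],
])

```text
t: 16.93
position: [0.5837, -0.0736, 0.0263]
tcp_rot: [-1.244, 1.153, -1.153]
wrist_force: [-0.8, 0.2, -0.2]
grip_width: -0.0002
```

>>> play_rows([
  [[0,0,0],[0.2,0.02,0],1],
  [[0,0,0],[0.2,0.02,0],1],
])

```text
t: 17.1
position: [0.5841, -0.0735, 0.0263]
tcp_rot: [-1.244, 1.153, -1.153]
wrist_force: [-2.3, -0.9, 1.9]
grip_width: -0.0002
```

>>> play_rows([
  [[0,0,0],[0.2,0.01,0],1],
  [[0,0,0],[0,0,0],1],
])

```text
t: 17.27
position: [0.5841, -0.0735, 0.0263]
tcp_rot: [-1.245, 1.153, -1.153]
wrist_force: [-3.0, -0.6, 2.6]
grip_width: 0.0002
```

>>> play_rows([
  [[0,0,0],[0.2,0.01,0],1],
  [[0,0,0],[0,0,0],1],
])

```text
t: 17.43
position: [0.5841, -0.0735, 0.0263]
tcp_rot: [-1.245, 1.154, -1.152]
wrist_force: [-5.4, -0.3, 2.2]
grip_width: -0.0
```

>>> play_rows([
  [[0,0,0],[0.1,0.01,0],1],
  [[0,0,0],[0,0,0],1],
])

```text
t: 17.6
position: [0.5841, -0.0735, 0.0263]
tcp_rot: [-1.245, 1.154, -1.152]
wrist_force: [-5.5, -0.7, 3.1]
grip_width: -0.0001
```

>>> play_rows([
  [[0,0,0],[0.05,0,0],1],
  [[0,0,0],[0,0,0],1],
  [[0,0,0],[0,0,0],1],
])

```text
t: 17.85
position: [0.5841, -0.0735, 0.0263]
tcp_rot: [-1.245, 1.154, -1.152]
wrist_force: [-6.4, -0.1, 4.3]
grip_width: -0.0002
```

>>> play_rows([
  [[0,0,0],[0,0,0],1],
  [[0,0,0],[0,0,0],1],
  [[0,0,0],[0,0,0],1],
])

```text
t: 18.1
position: [0.5841, -0.0735, 0.0263]
tcp_rot: [-1.245, 1.154, -1.152]
wrist_force: [-5.4, -0.1, 4.9]
grip_width: 0.0001
```

>>> play_rows([
  [[0,0,0],[0,0,0],1],
  [[0,0,0],[0,0,0],1],
  [[0,0,0],[0,0,0],1],
])

```text
t: 18.35
position: [0.5841, -0.0735, 0.0263]
tcp_rot: [-1.245, 1.154, -1.152]
wrist_force: [-5.0, -1.2, 4.7]
grip_width: -0.0
```

The push has picked up about 5 N downward, which wastes some of it in friction. I'll ease z up and hold near 6.5 N.

>>> play_rows([
  [[0,0,0],[0,0,0.3],1],
  [[0,0,0],[0,0,0],1],
])

```text
t: 18.52
position: [0.5841, -0.0735, 0.0263]
tcp_rot: [-1.245, 1.154, -1.152]
wrist_force: [-5.2, -1.1, 2.3]
grip_width: -0.0
```

>>> play_rows([
  [[0,0,0],[0.05,0,0.3],1],
  [[0,0,0],[0,0,0],1],
  [[0,0,0],[0,0,0],1],
])

```text
t: 18.77
position: [0.5841, -0.0733, 0.0264]
tcp_rot: [-1.245, 1.154, -1.152]
wrist_force: [-4.7, -0.4, -0.3]
grip_width: -0.0002
```

>>> play_rows([
  [[0,0,0],[0.15,0.01,0],1],
  [[0,0,0],[0,0,0],1],
])

```text
t: 18.93
position: [0.5841, -0.0733, 0.0264]
tcp_rot: [-1.245, 1.154, -1.152]
wrist_force: [-4.9, -0.6, -0.6]
grip_width: -0.0005
```

>>> play_rows([
  [[0,0,0],[0.1,0.01,0],1],
  [[0,0,0],[0,0,0],1],
])

```text
t: 19.1
position: [0.5841, -0.0733, 0.0263]
tcp_rot: [-1.245, 1.155, -1.152]
wrist_force: [-6.2, 0.4, -1.3]
grip_width: -0.0002
```

>>> play_rows([
  [[0,0,0],[0.05,0,0],1],
  [[0,0,0],[0,0,0],1],
  [[0,0,0],[0,0,0],1],
])

```text
t: 19.35
position: [0.5841, -0.0733, 0.0263]
tcp_rot: [-1.245, 1.155, -1.151]
wrist_force: [-6.1, -0.3, -0.7]
grip_width: 0.0002
```

>>> play_rows([
  [[0,0,0],[0,0,0],1],
  [[0,0,0],[0,0,0],1],
  [[0,0,0],[0,0,0],1],
])

```text
t: 19.6
position: [0.5841, -0.0733, 0.0263]
tcp_rot: [-1.245, 1.155, -1.151]
wrist_force: [-5.4, -0.3, -0.3]
grip_width: 0.0005
```

>>> play_rows([
  [[0,0,0],[0,0,0],1],
  [[0,0,0],[0,0,0],1],
  [[0,0,0],[0,0,0],1],
])

```text
t: 19.85
position: [0.5841, -0.0733, 0.0263]
tcp_rot: [-1.245, 1.155, -1.151]
wrist_force: [-6.3, -1.5, -0.6]
grip_width: 0.0002
```

>>> play_rows([
  [[0,0,0],[0,0,0],1],
  [[0,0,0],[0,0,0],1],
])

```text
t: 20.02
position: [0.5842, -0.0733, 0.0263]
tcp_rot: [-1.245, 1.155, -1.151]
wrist_force: [-6.7, -0.3, -0.9]
grip_width: 0.0002
```

Mean push was about 6.1 N with almost no vertical load for over 0.7 s, and the pose stayed still. Backing off.

>>> play_rows([
  [[0,0,0],[-0.5,0,0],1],
  [[0,0,0],[-1,-0.1,0],1],
  [[0,0,0],[-3,-0.2,0],1],
  [[0,0,0],[-10,-0.8,0],1],
  [[0,0,0],[-16,-1.2,5],1],
  [[0,0,0],[-10,-1,25],1],
  [[0,0,0],[0,0,30],1],
  [[0,0,0],[0,0,0],1],
])

```text
t: 20.68
position: [0.5489, -0.0783, 0.0934]
tcp_rot: [-1.238, 1.142, -1.162]
wrist_force: [0.3, -0.7, 1.6]
grip_width: -0.0004
```

```bash
python3 snap.py 12 wrist side
python3 - <<'E'
from h import *
crop('pics/side_12.png','pics/side_12a.png',150,230,350,350,4)
E
```

```text
20.6833 [548.9 -78.3  93.4] jaw -85.66 [ 0.013 -0.004 -1.   ] F [ 0.3 -0.7  1.6] -0.0004
```

View pics/wrist_12.png

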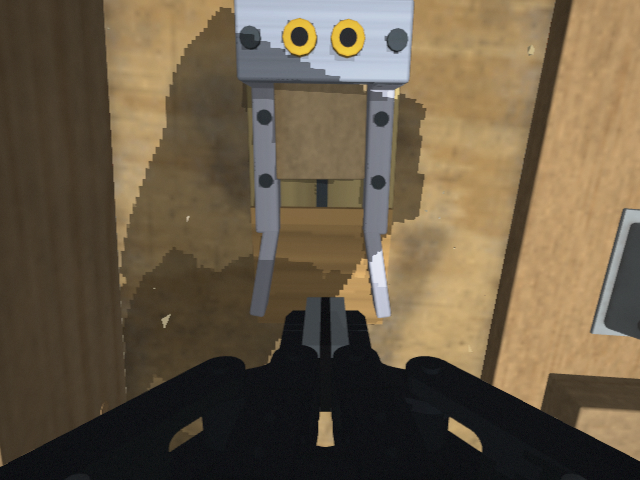

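View pics/side_12a.png

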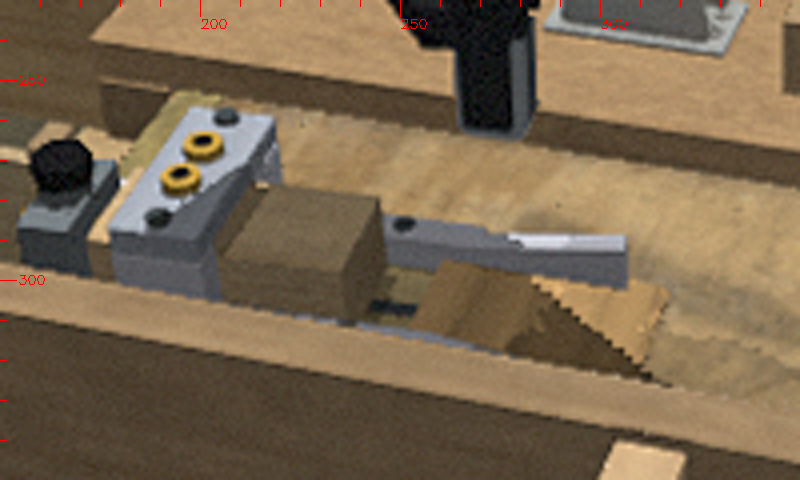

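>>> play_rows([
  [[0,0,0],[0,0,30],1],
  [[0,0,0],[15,1,10],1],
  [[0,0,0],[25,2,0],1],
  [[0,0,0],[30,2,0],1],
  [[0,0,0],[20,2,0],1],
  [[0,0,0],[0,0,0],1],
  [[0,0,0],[0,0,0],1],
])

```text
t: 21.37
position: [0.6348, -0.0695, 0.1256]
tcp_rot: [-1.245, 1.153, -1.152]
wrist_force: [-0.0, -0.5, -0.3]
grip_width: -0.0002
```

```bash
python3 snap.py 13 wrist
python3 - <<'E'
from h import *
crop('pics/wrist_13.png','pics/wrist_13a.png',230,40,430,240,3)
a=cv2.imread('pics/side0.png',0)[260:300,150:178].astype(int);b=cv2.imread('pics/side_12.png',0)[260:300,150:178].astype(int)
print(abs(a-b).mean())
A,B=[cv2.imread(f,0)[262:300,152:176].astype('float32') for f in('pics/side0.png','pics/side_12.png')]
print(cv2.phaseCorrelate(A,B))
E
```

```text
21.3667 [634.8 -69.5 125.6] jaw -85.6 [-0.001  0.    -1.   ] F [-0.  -0.5 -0.3] -0.0002
7.763392857142857
((-0.08097218356576441, -0.12934365162734096), 0.8524012729525566)
```

View pics/wrist_13a.png

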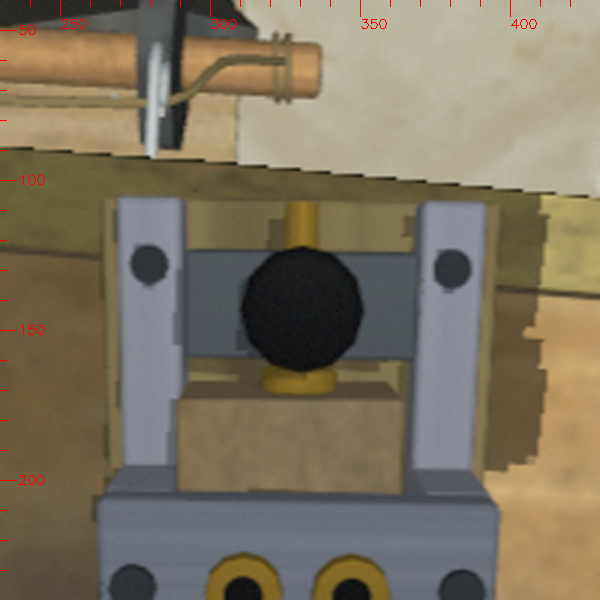

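```bash
python3 -c "
from station import ctrl
print(ctrl.job_done())"
```

```text
the job is handed in; nothing more can be done
None
```

The offcut is in the nest under the bush plate, pressed against the brass screw. I handed the job in at about 21.4 s of the 69 s allowed, with the gripper clear of everything.

**What I did:** I gripped the work across its width and set it lengthwise about 6 mm before the ramp foot. I then pushed it with closed fingers up the ramp and over the lip, and backed off so its near end dropped into the nest. From there I crept forward until I felt the screw, at TCP x = 584.1 mm.

**The push:** I held about 6 N (readings 5.4 to 6.7 N) for roughly 0.9 s with almost no vertical force. Just before that, a hold at 5.0 to 6.4 N had built up nearly 5 N of downward force on the work. I eased that off before the hold above.

**Last checks:**
- **Work:** the pictures show it lying flat in the nest behind the lip, its front end touching the screw head.
- **Stop:** it had moved about 0.1 pixel in the side camera between the first and last pictures, which I read as not shifted.
- **Forces:** the largest I read on any axis was 6.7 N, well below the 24 N at which the stop slips. Force was only reported at the end of each move, so I did not see it in between.
- **Estimates:** the camera put the screw about 4.7 mm ahead, and I felt contact after about 4.3 mm, so the two agree within the calibration. No check failed.

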